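# Sort potted from hollow converter modules by heft and book the lot

### The arm

A 6-joint arm with a two-finger parallel gripper is mounted at the origin on the work surface. World frame = base frame: x ahead of the robot, y to its left, z up, the work surface at z = 0. Lengths are in m, angles in rad, forces in N, time in s.
With the tool pointing down it reaches from about 0.35 to 0.975 m from the base axis. Payload 7.1 kg.
Tool frame: the origin (TCP) lies midway between the tips of the shut fingers; the grasp point (between the pads) lies 19 mm behind it; z points along the fingers, x is the direction in which the jaws open and shut, and the axes are right-handed (so a half turn about z gives the same grasp; the last joint's range is limited). The gripper opens to 88 mm and grips with 3 to 60 N. Pads are 20 mm wide; open, the fingers measure 115 mm over their backs; the gripper's body (75 mm by 178 mm) begins 61 mm behind the grasp point.
Start: joints at [1.276, 0.423, 1.63, -0, 1.089, -0.019], TCP at [0.17, 0.601, 0.223] pointing down, gripper open.
Joint ranges: [-3, 3], [-0.9, 2.11], [0.09, 2.58], [-1.31, 4.45], [0.11, 2.69], [-2.54, 2.54]. Speed limits (rad/s): [2.39, 2.39, 3.01, 3.14, 3.14, 3.14].

### API

Orientations are given as a unit quaternion [w, x, y, z].
In Python, from station import move_pose, movel, movej, command_gripper, wait, inverse_kinematics, read_camera, camera_info, MotionError, job_done, get_time, get_joint_pos, get_qvel, get_effort, get_tcp_pos, get_ee_rot, get_ft_force, get_ft_torque, get_grip_width gives the robot as it stands. Calls block until the motion is done:
- move_pose(position, orientation): joint-space move of the TCP to a pose.
- movel(position, frame=None, v=0.15, until_force=None): straight line of the TCP; frame=None keeps the orientation; v is the mean speed in m/s. With until_force (N) it stops when the force on the tool has changed by that much, and returns True; else False.
- movej(angles): joint-space move.
- command_gripper(opening): opening from 0.0 (shut) to 1.0 (fully open); the grip force is fixed at half the most; returns when the fingers have stopped.
- wait(seconds).
- inverse_kinematics(position, orientation): joint angles nearest the present ones, or None.
- read_camera(name): name is "scene" or "top"; returns the picture (420x560x3 uint8, red, green, blue); there is no depth.
- camera_info(name): a dict with "intrinsics" (3x3 intrinsics, pixels), "T" (4x4, takes a point from camera to world coordinates). Camera axes: x right, y up, looking along -z (the intrinsics and any distortion apply to the point x, -y, -z); pixel columns grow to the right and rows downward; lengths in m; the calibration is good to about 2 mm. A picture is of the moment at which its call begins. camera_info takes no time and is no camera call.
A pose or a line that the arm cannot do raises MotionError and nothing moves.
- job_done(): hands the job in, once; it reports no verdict.
Readings, each from a call of its own:
- get_time(): time.
- get_joint_pos(): joint angles.
- get_qvel(): joint speeds.
- get_effort(): joint torques, N m.
- get_tcp_pos(): TCP position.
- get_ee_rot(): TCP orientation.
- get_ft_force(): force on the tool from outside, world axes, zero at the start.
- get_ft_torque(): the same for the moment, N m.
- get_grip_width(): opening from 0.0 (shut) to 1.0 (fully open).
Only numpy, scipy, OpenCV 4.12 (cv2) and the standard library are available. Lean on these libraries where they do the work, as an engineer would, in place of code of your own. Each camera call takes 0.05 s, during which the arm holds its last target.

### The job

Sort the loose metal-cased converter modules on the bench by heft: the heavy resin-potted ones go into the slatted wooden crate, the light hollow ones into the grey plastic tote, each laid on the bin's floor and not on another module. Once every module lies in its bin, book the lot on the terminal's calculator-style keypad: key 2, 9, 5 and 3 in that order, then the wide Enter bar, each fully down and let up again, pressing no other key. Leave the circuit board, screwdriver and solder spool where they are.

Things in the scene. Friction and masses are not known exactly. Their poses are not given: they have to be found in the camera images.
- module_a: one of the sealed converter modules: a plain metal-cased block 70 x 38 x 36 mm (x, y, z) with a flat blank label, all alike outside; origin at the centre of the block. Resin-potted (solid) ones weigh 230 to 340 g, hollow ones 60 to 95 g; nothing but the weight tells which is which. Starts flat on the bench; may be absent
- module_b: one of the sealed converter modules: a plain metal-cased block 70 x 38 x 36 mm (x, y, z) with a flat blank label, all alike outside; origin at the centre of the block. Resin-potted (solid) ones weigh 230 to 340 g, hollow ones 60 to 95 g; nothing but the weight tells which is which. Starts flat on the bench; may be absent
- module_c: one of the sealed converter modules: a plain metal-cased block 70 x 38 x 36 mm (x, y, z) with a flat blank label, all alike outside; origin at the centre of the block. Resin-potted (solid) ones weigh 230 to 340 g, hollow ones 60 to 95 g; nothing but the weight tells which is which. Starts flat on the bench; may be absent
- module_d: one of the sealed converter modules: a plain metal-cased block 70 x 38 x 36 mm (x, y, z) with a flat blank label, all alike outside; origin at the centre of the block. Resin-potted (solid) ones weigh 230 to 340 g, hollow ones 60 to 95 g; nothing but the weight tells which is which. Starts flat on the bench; may be absent
- module_e: one of the sealed converter modules: a plain metal-cased block 70 x 38 x 36 mm (x, y, z) with a flat blank label, all alike outside; origin at the centre of the block. Resin-potted (solid) ones weigh 230 to 340 g, hollow ones 60 to 95 g; nothing but the weight tells which is which. Starts flat on the bench; may be absent
- module_f: one of the sealed converter modules: a plain metal-cased block 70 x 38 x 36 mm (x, y, z) with a flat blank label, all alike outside; origin at the centre of the block. Resin-potted (solid) ones weigh 230 to 340 g, hollow ones 60 to 95 g; nothing but the weight tells which is which. Starts flat on the bench; may be absent
- crate: shallow slatted wooden crate, fixed: inside 140 x 240 mm (x, y) with a 16 mm square post in each corner, walls 8 mm thick, rim 60 mm above the bench, inner floor 6 mm above the bench; origin under its centre at bench height. For the potted modules. It and the tote may change places
- tote: shallow grey plastic tote, solid walls, fixed: inside 140 x 240 mm (x, y), walls 8 mm thick, rim 60 mm above the bench, inner floor 6 mm above the bench; origin under its centre at bench height. For the hollow modules
- keypad: fixed booking terminal, 205 x 124 mm (x, y), top 35 mm above the bench, a blank display at its far end; origin under its centre at bench height, x away from the operator, y to his left. Unmarked keys at 34 mm pitch: 7 8 9 next to the display, then 4 5 6, then 1 2 3, nearest 0 and a wide Enter bar. Key tops 45 mm above the bench; sprung straight down, travel 5 mm, 1 N to start, 4 N to bottom
- key_0 (a joint): key travel, 0 up to 0.005 m fully pressed: digit 0, 22 mm square, nearest row, left, centred at (-0.070, 0.034) m in the keypad's frame
- key_1 (a joint): key travel, 0 up to 0.005 m fully pressed: digit 1, 22 mm square, second nearest key row, left, centred at (-0.036, 0.034) m in the keypad's frame
- key_2 (a joint): key travel, 0 up to 0.005 m fully pressed: digit 2, 22 mm square, second nearest key row, middle, centred at (-0.036, 0.000) m in the keypad's frame
- key_3 (a joint): key travel, 0 up to 0.005 m fully pressed: digit 3, 22 mm square, second nearest key row, right, centred at (-0.036, -0.034) m in the keypad's frame
- key_4 (a joint): key travel, 0 up to 0.005 m fully pressed: digit 4, 22 mm square, third nearest key row, left, centred at (-0.002, 0.034) m in the keypad's frame
- key_5 (a joint): key travel, 0 up to 0.005 m fully pressed: digit 5, 22 mm square, third nearest key row, middle, centred at (-0.002, 0.000) m in the keypad's frame
- key_6 (a joint): key travel, 0 up to 0.005 m fully pressed: digit 6, 22 mm square, third nearest key row, right, centred at (-0.002, -0.034) m in the keypad's frame
- key_7 (a joint): key travel, 0 up to 0.005 m fully pressed: digit 7, 22 mm square, farthest key row, left, centred at (0.032, 0.034) m in the keypad's frame
- key_8 (a joint): key travel, 0 up to 0.005 m fully pressed: digit 8, 22 mm square, farthest key row, middle, centred at (0.032, 0.000) m in the keypad's frame
- key_9 (a joint): key travel, 0 up to 0.005 m fully pressed: digit 9, 22 mm square, farthest key row, right, centred at (0.032, -0.034) m in the keypad's frame
- key_enter (a joint): key travel, 0 up to 0.005 m fully pressed: wide Enter bar, 22 x 56 mm, nearest row, centre and right, centred at (-0.070, -0.017) m in the keypad's frame
- board: bystander: loose green circuit board 90 x 140 mm lying flat, 15 mm high with its parts; origin under its centre
- screwdriver: bystander: loose screwdriver lying on the bench; origin under its middle
- spool: bystander: loose metal solder spool standing upright, diameter 60 mm, 45 mm high; origin under its centre
Things that resemble listed ones, but are neither listed nor needed, are in the scene too. What is shaped like the module_c but green is not meant. What is shaped like the module_a but purple or yellow is not meant.

How it is judged:
On the way, in this order (a step that is already met when the one before it is completed fails the run):
1. every module present lies released on the floor of its bin: potted (pressing on it with over 1.5 N) in the crate, hollow (under 1.5 N) in the tote (((x of module_a in the frame of crate between -0.07 and 0.07 m and y of module_a in the frame of crate between -0.12 and 0.12 m and z of module_a in the frame of crate between 0 and 0.05 m and contact force between module_a and crate above 1.5 N) or (x of module_a in the frame of tote between -0.07 and 0.07 m and y of module_a in the frame of tote between -0.12 and 0.12 m and z of module_a in the frame of tote between 0 and 0.05 m and contact force between module_a and tote between 0.3 and 1.5 N)) and contact force between the fingers and module_a below 0.3 N and ((x of module_b in the frame of crate between -0.07 and 0.07 m and y of module_b in the frame of crate between -0.12 and 0.12 m and z of module_b in the frame of crate between 0 and 0.05 m and contact force between module_b and crate above 1.5 N) or (x of module_b in the frame of tote between -0.07 and 0.07 m and y of module_b in the frame of tote between -0.12 and 0.12 m and z of module_b in the frame of tote between 0 and 0.05 m and contact force between module_b and tote between 0.3 and 1.5 N)) and contact force between the fingers and module_b below 0.3 N and ((x of module_c in the frame of crate between -0.07 and 0.07 m and y of module_c in the frame of crate between -0.12 and 0.12 m and z of module_c in the frame of crate between 0 and 0.05 m and contact force between module_c and crate above 1.5 N) or (x of module_c in the frame of tote between -0.07 and 0.07 m and y of module_c in the frame of tote between -0.12 and 0.12 m and z of module_c in the frame of tote between 0 and 0.05 m and contact force between module_c and tote between 0.3 and 1.5 N)) and contact force between the fingers and module_c below 0.3 N and ((x of module_d in the frame of crate between -0.07 and 0.07 m and y of module_d in the frame of crate between -0.12 and 0.12 m and z of module_d in the frame of crate between 0 and 0.05 m and contact force between module_d and crate above 1.5 N) or (x of module_d in the frame of tote between -0.07 and 0.07 m and y of module_d in the frame of tote between -0.12 and 0.12 m and z of module_d in the frame of tote between 0 and 0.05 m and contact force between module_d and tote between 0.3 and 1.5 N)) and contact force between the fingers and module_d below 0.3 N and ((x of module_e in the frame of crate between -0.07 and 0.07 m and y of module_e in the frame of crate between -0.12 and 0.12 m and z of module_e in the frame of crate between 0 and 0.05 m and contact force between module_e and crate above 1.5 N) or (x of module_e in the frame of tote between -0.07 and 0.07 m and y of module_e in the frame of tote between -0.12 and 0.12 m and z of module_e in the frame of tote between 0 and 0.05 m and contact force between module_e and tote between 0.3 and 1.5 N)) and contact force between the fingers and module_e below 0.3 N and ((x of module_f in the frame of crate between -0.07 and 0.07 m and y of module_f in the frame of crate between -0.12 and 0.12 m and z of module_f in the frame of crate between 0 and 0.05 m and contact force between module_f and crate above 1.5 N) or (x of module_f in the frame of tote between -0.07 and 0.07 m and y of module_f in the frame of tote between -0.12 and 0.12 m and z of module_f in the frame of tote between 0 and 0.05 m and contact force between module_f and tote between 0.3 and 1.5 N)) and contact force between the fingers and module_f below 0.3 N), for 0.5 s.
2. 2 pressed fully (over 3.8 mm of its 5 mm), every other key up (value of joint key_2 above 0.0038 m and value of joint each of key_0, key_1, key_3, key_4, key_5, key_6, key_7, key_8, key_9, key_enter below 0.0015 m), for 0.05 s.
3. 9 pressed fully (over 3.8 mm of its 5 mm), every other key up (value of joint key_9 above 0.0038 m and value of joint each of key_0, key_1, key_2, key_3, key_4, key_5, key_6, key_7, key_8, key_enter below 0.0015 m), for 0.05 s.
4. 5 pressed fully (over 3.8 mm of its 5 mm), every other key up (value of joint key_5 above 0.0038 m and value of joint each of key_0, key_1, key_2, key_3, key_4, key_6, key_7, key_8, key_9, key_enter below 0.0015 m), for 0.05 s.
5. 3 pressed fully (over 3.8 mm of its 5 mm), every other key up (value of joint key_3 above 0.0038 m and value of joint each of key_0, key_1, key_2, key_4, key_5, key_6, key_7, key_8, key_9, key_enter below 0.0015 m), for 0.05 s.
6. Enter pressed fully (over 3.8 mm of its 5 mm), every other key up (value of joint key_enter above 0.0038 m and value of joint each of key_0, key_1, key_2, key_3, key_4, key_5, key_6, key_7, key_8, key_9 below 0.0015 m), for 0.05 s.
At the end, for the whole second after the job is handed in: every module present lies released on the floor of its bin (potted, pressing with over 1.5 N: crate; hollow, under 1.5 N: tote), centre inside the walls and below 50 mm; 2, 9, 5, 3 and Enter were fully pressed in that order after the sorting; all keys are up (all of step 1 and value of joint each of key_0, key_1, key_2, key_3, key_4, key_5, key_6, key_7, key_8, key_9, key_enter below 0.0015 m); the robot touches nothing.
It fails at once if a key that is not in the code is pressed (over 2.5 mm) (value of joint any of key_0, key_1, key_4, key_6, key_7, key_8 above 0.0025 m).
It fails at once if the board is moved more than 30 mm (distance of board from where it was at the start of the episode above 0.03 m).
It fails at once if the screwdriver is moved more than 30 mm (distance of screwdriver from where it was at the start of the episode above 0.03 m).
It fails at once if the spool is moved more than 30 mm (distance of spool from where it was at the start of the episode above 0.03 m).
Of module_a, module_b, module_c, module_d, module_e, module_f only 4 to 6 are there at a start; the rules pass over those that are not, and their reading is None.
At some moment in a run one of module_a, module_b, module_c, module_d, module_e, module_f may be knocked a few centimetres aside while the robot is not near it.
Once in a run the grip may slacken for a moment while it holds something.
It also fails if it takes over 210 s, if anything falls off the work surface, if the arm or the gripper's body presses on something with over 40 N, if the wrist force passes 120 N, or if a joint passes its speed limit or range.

## Working session

There is one attempt and no reset: what is moved stays moved. The work goes in short steps, each a Python script; the robot and the scene stay as the last script left them, time stands still between calls to the robot, and variables do not carry over. Pictures are saved under pics/ and viewed, and the job is handed in when it is done.

```bash
ls; mkdir -p pics; python3 - <<'E'
from station import *
import cv2
for n in("scene","top"):
    im=read_camera(n); cv2.imwrite(f"pics/{n}0.png",im[:,:,::-1]); 
    i=camera_info(n); print(n,i)
print(get_time(),get_ft_force(),get_ee_rot(),get_tcp_pos())
E
```

```text
pics
scene {'intrinsics': array([[524.30647772,   0.        , 282.80812441],
       [  0.        , 524.30647772, 202.14347465],
       [  0.        ,   0.        ,   1.        ]]), 'T': array([[-0.81334452, -0.44163853,  0.37871638,  1.16062924],
       [ 0.58162945, -0.60233553,  0.54671665,  0.82877512],
       [-0.0133368 ,  0.66494159,  0.74677628,  1.240704  ],
       [ 0.        ,  0.        ,  0.        ,  1.        ]])}
top {'intrinsics': array([[410.57922543,   0.        , 284.76546864],
       [  0.        , 410.57922543, 207.50085992],
       [  0.        ,   0.        ,   1.        ]]), 'T': array([[-0.02741753,  0.98204689, -0.18663384,  0.32942626],
       [-0.99962199, -0.0265542 ,  0.00712463, -0.00363936],
       [ 0.00204081,  0.18675863,  0.98240371,  1.24337221],
       [ 0.        ,  0.        ,  0.        ,  1.        ]])}
0.1 [-0.89004678  0.42905602  0.85168517] [ 4.00135352e-04  7.97587583e-01  6.03202761e-01 -5.62498825e-04] [0.17003402 0.600919   0.22196775]
```

View pics/scene0.png

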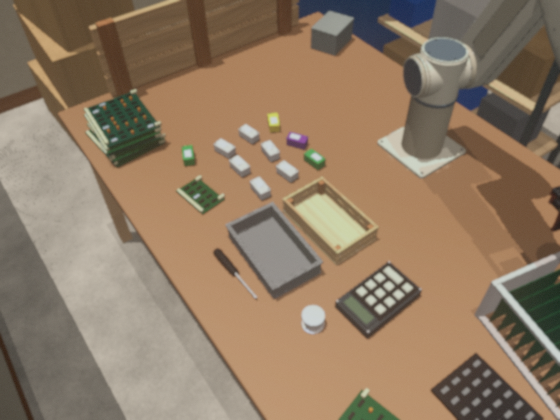

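View pics/top0.png

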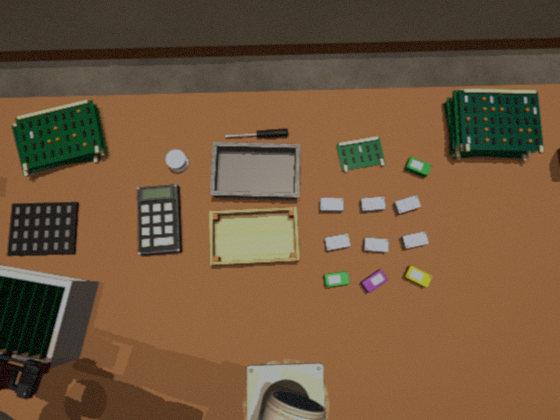

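The top view shows six grey modules in a 2x3 grid at about columns 320–430 and rows 195–250. It also shows the tote at (255,171), the crate at (254,237) and the keypad at (158,219). Next I'll enlarge and measure.

```bash
cat > h.py <<'E'
from station import *
import numpy as np, cv2
from scipy.spatial.transform import Rotation as R
def ray(n,u,v):
    i=camera_info(n);K=i["intrinsics"];T=i["T"]
    d=T[:3,:3]@np.array([(u-K[0,2])/K[0,0],-(v-K[1,2])/K[1,1],-1.]);return T[:3,3],d
def px(n,u,v,z):
    o,d=ray(n,u,v);return o+d*(z-o[2])/d[2]
def proj(n,p):
    i=camera_info(n);K=i["intrinsics"];T=i["T"]
    c=T[:3,:3].T@(np.asarray(p,float)-T[:3,3]);return K[0,0]*c[0]/-c[2]+K[0,2],K[1,1]*-c[1]/-c[2]+K[1,2]
def save(name,im,box=None,s=1):
    if box: im=im[box[1]:box[3],box[0]:box[2]]
    im=cv2.resize(im,None,fx=s,fy=s,interpolation=cv2.INTER_CUBIC);cv2.imwrite(f"pics/{name}.png",np.ascontiguousarray(im[:,:,::-1]))
E
python3 - <<'E'
from h import *
im=read_camera("top")
save("mod1",im,(310,185,450,300),5.5)
save("bins1",im,(130,130,310,275),4.4)
hsv=cv2.cvtColor(im,cv2.COLOR_RGB2HSV)
b=im[:,:,2].astype(int);r=im[:,:,0].astype(int)
for p in [(332,205),(373,204),(338,242),(376,245),(300,220)]: print(im[p[1],p[0]],hsv[p[1],p[0]])
E
```

```text
[171 172 176] [114   7 176]
[169 172 174] [102   7 174]
[173 175 178] [108   7 178]
[169 171 175] [110   9 175]
[150 105  68] [ 14 139 150]
```

View pics/mod1.png

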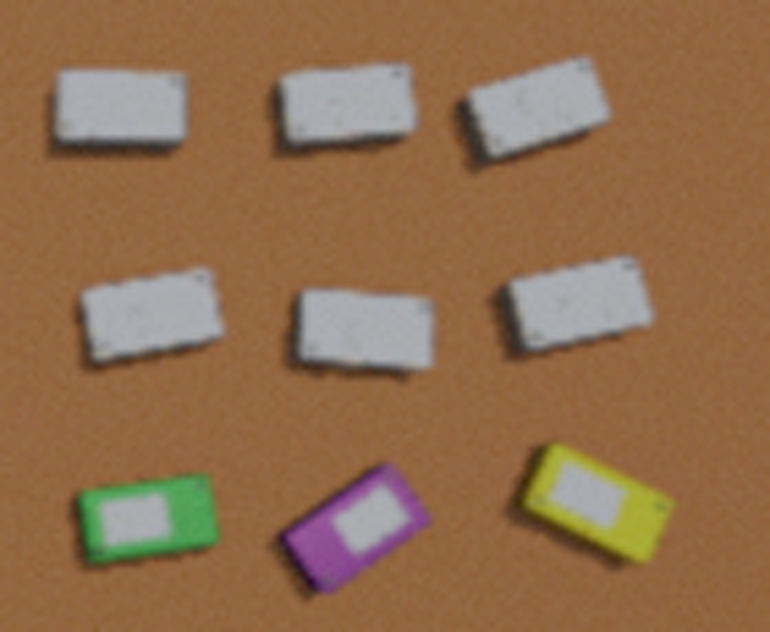

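View pics/bins1.png

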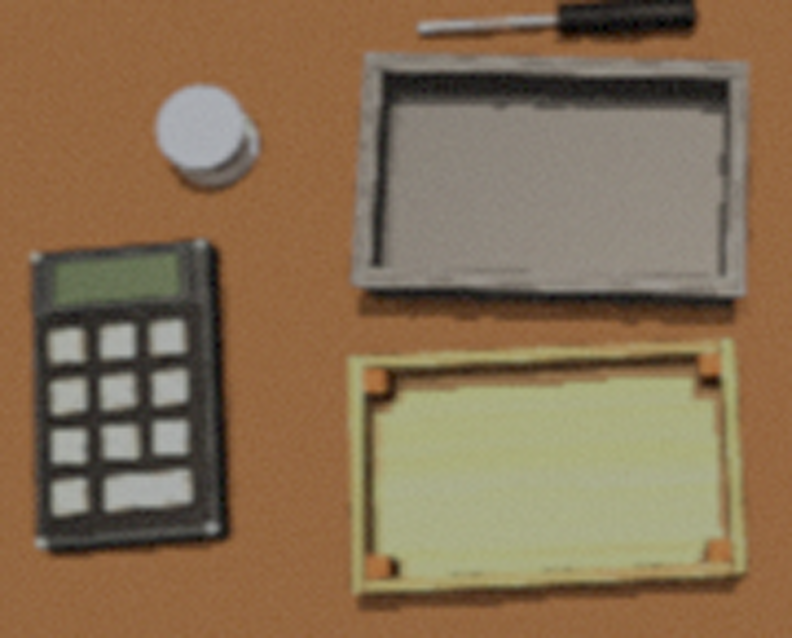

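The six modules are clearly resolved, and so are the bin rims and the keys. I'll fit poses from these pixels.

```bash
cat >> h.py <<'E'
def modules(im=None,box=(300,150,450,310)):
    if im is None: im=read_camera("top")
    s=4;c=cv2.resize(im[box[1]:box[3],box[0]:box[2]],None,fx=s,fy=s,interpolation=cv2.INTER_CUBIC)
    h=cv2.cvtColor(c,cv2.COLOR_RGB2HSV);m=((h[:,:,1]<60)&(h[:,:,2]>125)).astype(np.uint8)
    m=cv2.morphologyEx(m,cv2.MORPH_OPEN,np.ones((7,7)))
    out=[]
    for k in cv2.findContours(m,cv2.RETR_EXTERNAL,cv2.CHAIN_APPROX_NONE)[0]:
        if cv2.contourArea(k)<1500: continue
        b=cv2.boxPoints(cv2.minAreaRect(k)); b=(b+.5)/s-.5+np.array(box[:2])
        w=np.array([px("top",u,v,.036)[:2] for u,v in b])
        e1=w[1]-w[0];e2=w[2]-w[1]
        L=e1 if np.hypot(*e1)>np.hypot(*e2) else e2
        a=np.arctan2(L[1],L[0])%np.pi
        out.append((*w.mean(0),a,np.hypot(*e1),np.hypot(*e2)))
    return out
def fit(model,world):
    model=np.array(model);w=np.array(world);mc=model.mean(0);wc=w.mean(0)
    A=model-mc;B=w-wc
    a=np.arctan2((A[:,0]*B[:,1]-A[:,1]*B[:,0]).sum(),(A*B).sum())
    c,s=np.cos(a),np.sin(a);Rm=np.array([[c,-s],[s,c]]);t=wc-Rm@mc
    return t,a,w-(model@Rm.T+t)
E
python3 - <<'E'
from h import *
np.set_printoptions(precision=4,suppress=True)
for m in modules(): print(np.round(m,4))
def P(l,z): return [px("top",130+u/4.4,130+v/4.4,z)[:2] for u,v in l]
bm=[(.078,.128),(.078,-.128),(-.078,-.128),(-.078,.128)]
for n,l in dict(tote=[(366,52),(749,62),(744,298),(353,288)],crate=[(348,356),(733,340),(745,576),(356,595)]).items():
    print(n,*fit(bm,P(l,.06)))
km=[(.032,-.034),(-.036,0),(-.002,0),(-.036,-.034),(-.070,-.017),(.032,.034),(-.036,.034),(-.07,.034)]
print(*fit(km,P([(168,336),(120,441),(118,390),(170,437),(148,490),(68,345),(69,445),(69,496)],.045)))
cm=[(.1025,.062),(.1025,-.062),(-.1025,-.062),(-.1025,.062)]
print(*fit(cm,P([(35,252),(210,242),(216,536),(40,545)],.035)))
E
```

```text
[ 0.3407 -0.2734  2.1267  0.0368  0.0247]
[ 0.4414 -0.2789  1.4581  0.0394  0.072 ]
[ 0.4532 -0.1642  1.7197  0.0719  0.0389]
[ 0.4528 -0.3953  1.7497  0.0725  0.0394]
[ 0.5673 -0.1532  1.529   0.0385  0.0711]
[ 0.5651 -0.2776  1.6303  0.072   0.0395]
[ 0.5608 -0.3815  1.8284  0.0722  0.039 ]
tote [0.6722 0.0714] -0.05287537511783749 [[ 0.0053  0.0036]
 [ 0.0046 -0.0038]
 [-0.0052 -0.003 ]
 [-0.0048  0.0032]]
crate [0.4734 0.0791] 0.021005246206829226 [[ 0.0013  0.0009]
 [-0.0001  0.0003]
 [-0.0006  0.0009]
 [-0.0006 -0.0021]]
[0.5354 0.366 ] 0.05409714181505774 [[ 0.0007  0.    ]
 [-0.0002 -0.0001]
 [ 0.0005  0.0005]
 [-0.0002  0.0006]
 [-0.0005 -0.0008]
 [ 0.     -0.0007]
 [-0.0001 -0.0001]
 [-0.0003  0.0005]]
[0.5344 0.3645] 0.04298768866399394 [[-0.0009 -0.0015]
 [-0.0024  0.0024]
 [ 0.0004  0.003 ]
 [ 0.003  -0.0039]]
```

```bash
python3 - <<'E'
from h import *
im=read_camera("scene").copy(); im=cv2.resize(im[80:350,170:450],None,fx=2.8,fy=2.2*2.8/2.2)
ms=[m for m in modules() if .03<min(m[3:])]
def dot(p,c=(255,0,0)):
    u,v=proj("scene",p);u=(u+.5-170)*2.8;v=(v+.5-80)*2.8;cv2.circle(im,(int(u),int(v)),2,c,-1)
def box(x,y,a,hx,hy,z,c):
    for sx in(-1,1):
        for sy in(-1,1): dot((x+np.cos(a)*hx*sx-np.sin(a)*hy*sy,y+np.sin(a)*hx*sx+np.cos(a)*hy*sy,z),c)
for m in ms: box(m[0],m[1],m[2],.035,.019,.036,(255,0,0))
box(.6722,.0714,-.0529,.078,.128,.06,(255,0,0)); box(.4734,.0791,.021,.078,.128,.06,(255,0,0))
a=.0541;c,s=np.cos(a),np.sin(a)
for x,y in [(.032,-.034),(-.036,0),(-.002,0),(-.036,-.034),(-.070,-.017),(.032,.034)]: dot((.5354+c*x-s*y,.366+s*x+c*y,.045))
save("chk",im)
f=np.array([get_ft_force() for _ in range(10)]);print(f.mean(0),f.std(0))
for m in ms:
  for th in (m[2]-np.pi/2,):
    q=R.from_matrix(np.array([[np.cos(th),np.sin(th),0],[np.sin(th),-np.cos(th),0],[0,0,-1]])).as_quat()
    print(np.round(inverse_kinematics([m[0],m[1],.006],q[[3,0,1,2]]),2))
E
```

```text
[ 0.55943445 -0.25759087  0.71044181] [1.11022302e-16 0.00000000e+00 0.00000000e+00]
[-0.59  0.63  1.96 -0.    0.56 -0.47]
[-0.37  0.6   2.04 -0.    0.5  -0.52]
[-0.74  0.7   1.78 -0.    0.67 -0.92]
[-0.28  0.68  1.81 -0.    0.65 -0.24]
[-0.48  0.72  1.71 -0.    0.71 -0.53]
[-0.61  0.77  1.59 -0.    0.78 -0.87]
```

View pics/chk.png

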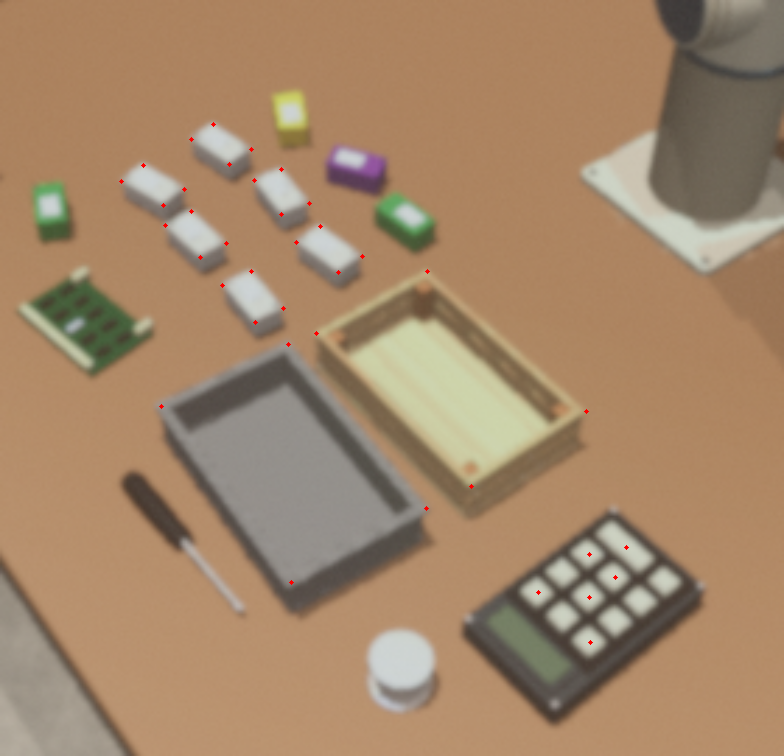

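Both cameras agree to about 2 mm, so I'll pick the first module.

```bash
cat >> h.py <<'E'
CRATE=(.4734,.0791,.021);TOTE=(.6722,.0714,-.0529)
SL=[(-.028,-.08),(.028,0.),(-.028,.08),(.030,.08),(.030,-.08),(-.030,0.)]
def quat(th):
    q=R.from_matrix(np.array([[np.cos(th),np.sin(th),0],[np.sin(th),-np.cos(th),0],[0,0,-1]])).as_quat();return q[[3,0,1,2]]
def fz(n=12):
    l=[]
    for _ in range(n): wait(.02); l.append(get_ft_force())
    l=np.array(l);return l[:,2].mean(),l[:,2].std()
def mods():
    return [m for m in modules() if .033<min(m[3:])<.046 and .064<max(m[3:])<.08]
def pick(m):
    th=m[2]-np.pi/2;q=quat(th)
    command_gripper(.85)
    move_pose([m[0],m[1],.14],q); f0=fz()
    movel([m[0],m[1],.006],v=.12)
    command_gripper(0.); w=get_grip_width()
    movel([m[0],m[1],.15],v=.15); f1=fz()
    print("t%.1f width %.3f f0 %.2f(%.2f) f1 %.2f dW %.2f gripnow %.3f"%(get_time(),w,*f0,f1[0],f0[0]-f1[0],get_grip_width()))
    return f0[0]-f1[0]
def place(bin,k):
    x,y,a=bin;sx,sy=SL[k];X=x+np.cos(a)*sx-np.sin(a)*sy;Y=y+np.sin(a)*sx+np.cos(a)*sy
    move_pose([X,Y,.15],quat(a)); g=get_grip_width(); f=fz(5)
    movel([X,Y,.0135],v=.12); command_gripper(min(g+.09,1)); movel([X,Y,.15],v=.2)
    print("placed t%.1f grip before %.3f f %.2f"%(get_time(),g,f[0]))
E
python3 - <<'E'
from h import *
ms=mods(); m=max(ms,key=lambda m:m[1]); print(len(ms),np.round(m,3))
pick(m)
save("p1",read_camera("scene"))
E
```

```text
6 [ 0.568 -0.153  1.544  0.071  0.038]
t7.2 width 0.428 f0 0.34(0.85) f1 -2.54 dW 2.88 gripnow 0.433
```

View pics/p1.png

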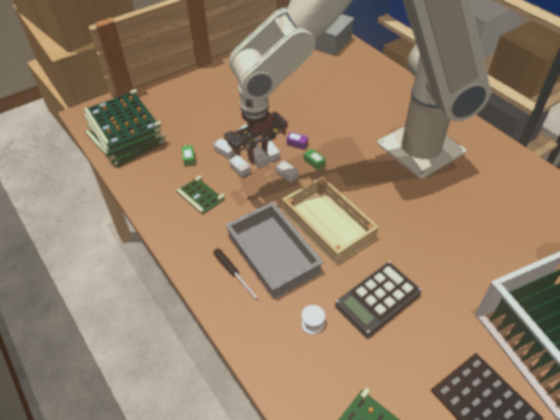

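The module is gripped at about (262,155), and the weight change of 2.9 N means it is potted. It goes in the crate.

```bash
sed -i 's/def fz(n=12)/def fz(n=30)/' h.py; python3 - <<'E'
from h import *
place(CRATE,0)
im=read_camera("top"); save("p2",im)
for m in mods(): print(np.round(m,3))
E
```

```text
placed t10.7 grip before 0.429 f -2.41
[ 0.441 -0.279  1.46   0.039  0.072]
[ 0.453 -0.164  1.716  0.072  0.039]
[ 0.453 -0.395  1.744  0.072  0.039]
[ 0.565 -0.278  1.63   0.072  0.039]
[ 0.561 -0.382  1.827  0.072  0.039]
```

View pics/p2.png

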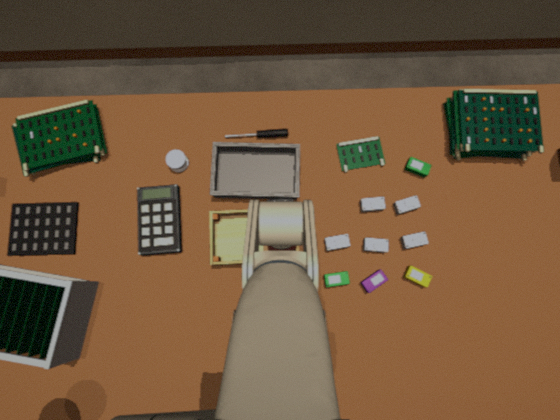

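The other five stay visible from the release pose. I'll do the next one and check the result in the bin.

```bash
cat > one.py <<'E'
from h import *
import sys
cnt={'c':int(sys.argv[1]),'t':int(sys.argv[2])};n=int(sys.argv[3])
for i in range(n):
    ms=mods(); print([tuple(np.round(m[:3],3)) for m in ms])
    m=max(ms,key=lambda m:m[1]); d=pick(m)
    if get_grip_width()<.38 or abs(get_grip_width()-.43)>.03 or 1.3<d<1.9 or d<.15: print("STOP");break
    k='c' if d>1.6 else 't'
    place(CRATE if k=='c' else TOTE,cnt[k]);cnt[k]+=1
    print(k,cnt)
save(f"q{int(get_time())}",read_camera("scene"),(180,130,430,310),3.1); save(f"r{int(get_time())}",read_camera("top")); print(int(get_time()))
E
python3 one.py 1 0 1
```

```text
[(np.float64(0.441), np.float64(-0.279), np.float64(1.456)), (np.float64(0.453), np.float64(-0.164), np.float64(1.72)), (np.float64(0.453), np.float64(-0.395), np.float64(1.744)), (np.float64(0.565), np.float64(-0.278), np.float64(1.627)), (np.float64(0.561), np.float64(-0.382), np.float64(1.824))]
t16.2 width 0.430 f0 0.05(0.49) f1 -0.68 dW 0.73 gripnow 0.429
placed t19.7 grip before 0.433 f -0.62
t {'c': 1, 't': 1}
19
```

```bash
python3 one.py 1 1 1; ls pics
```

```text
[(np.float64(0.442), np.float64(-0.279), np.float64(1.46)), (np.float64(0.453), np.float64(-0.395), np.float64(1.74)), (np.float64(0.566), np.float64(-0.278), np.float64(1.625)), (np.float64(0.561), np.float64(-0.382), np.float64(1.824))]
t25.6 width 0.430 f0 -0.01(0.52) f1 -1.01 dW 1.00 gripnow 0.432
placed t29.6 grip before 0.432 f -0.94
t {'c': 1, 't': 2}
29
bins1.png
chk.png
mod1.png
p1.png
p2.png
q19.png
q29.png
r19.png
r29.png
scene0.png
top0.png
```

View pics/q19.png

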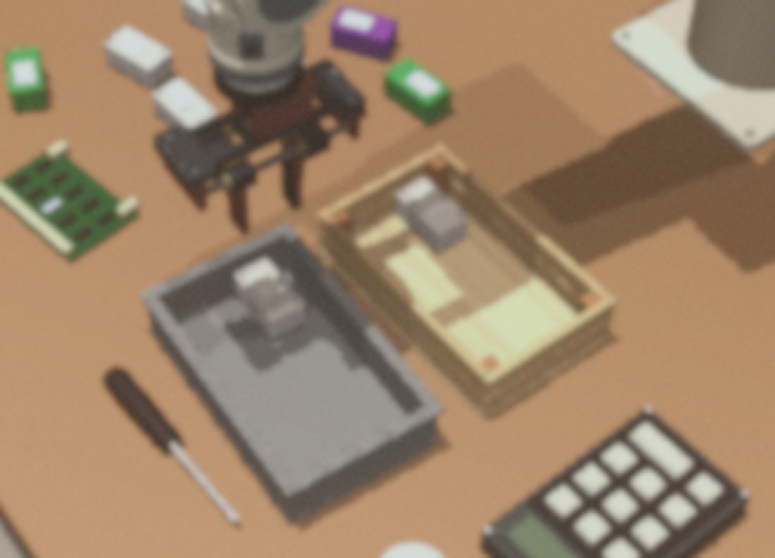

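Both modules lie flat on their bin floors, in the crate at about (430,210) and in the tote at about (270,295). I'll continue.

```bash
python3 one.py 1 2 2
```

```text
[(np.float64(0.442), np.float64(-0.279), np.float64(1.46)), (np.float64(0.453), np.float64(-0.396), np.float64(1.753)), (np.float64(0.561), np.float64(-0.382), np.float64(1.83))]
t36.0 width 0.426 f0 -0.06(0.46) f1 -0.75 dW 0.69 gripnow 0.429
placed t40.3 grip before 0.430 f -0.81
t {'c': 1, 't': 3}
[(np.float64(0.453), np.float64(-0.395), np.float64(1.753)), (np.float64(0.561), np.float64(-0.382), np.float64(1.831))]
t47.0 width 0.431 f0 0.02(0.41) f1 -2.86 dW 2.89 gripnow 0.431
placed t51.3 grip before 0.431 f -2.97
c {'c': 2, 't': 3}
51
```

```bash
python3 one.py 2 3 1; python3 - <<'E'
from h import *
move_pose([.45,.40,.25],quat(.05)); im=read_camera("top"); save("bins2",im,(200,130,450,310),3.1); save("s2",read_camera("scene"),(100,80,430,310),2.4)
for m in modules(im,(190,120,450,310)):print(np.round(m,3))
E
```

```text
[(np.float64(0.453), np.float64(-0.395), np.float64(1.744))]
t57.9 width 0.432 f0 0.01(0.49) f1 -2.84 dW 2.85 gripnow 0.432
placed t62.4 grip before 0.433 f -3.03
c {'c': 3, 't': 3}
62
[ 0.341 -0.273  2.113  0.037  0.025]
[0.442 0.082 1.584 0.229 0.065]
[0.504 0.081 1.603 0.077 0.041]
[0.682 0.076 1.519 0.167 0.275]
[ 0.763 -0.245  1.724  0.125  0.011]
```

View pics/bins2.png

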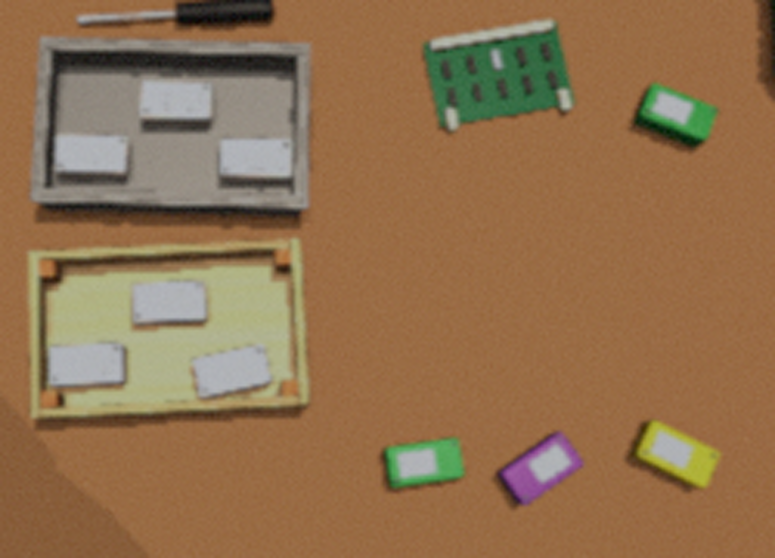

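View pics/s2.png

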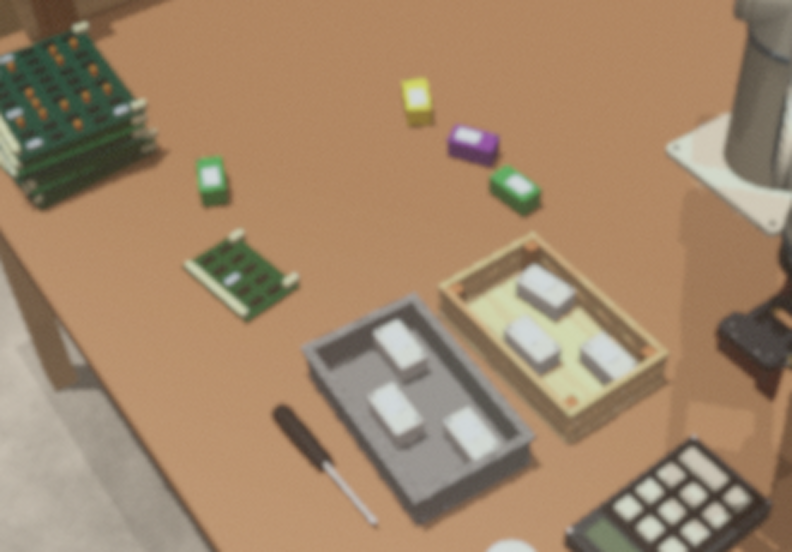

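All six modules lie flat and separate in their bins. In the crop, the tote's are at (176,102), (92,155) and (255,157), and the crate's at (169,302), (86,363) and (232,372). The crate's first module has been turned slightly, which fits the announced knock, but it is still flat on the floor and clear of the post. Next is the keypad.

```bash
cat > press.py <<'E'
from h import *
import sys
K=(.5354,.366,.0541);KEY={'2':(-.036,0),'9':(.032,-.034),'5':(-.002,0),'3':(-.036,-.034),'E':(-.07,-.017)}
x,y,a=K
if get_grip_width()>.02: command_gripper(0.)
for k in sys.argv[1]:
    sx,sy=KEY[k];X=x+np.cos(a)*sx-np.sin(a)*sy;Y=y+np.sin(a)*sx+np.cos(a)*sy
    move_pose([X,Y,.075],quat(a)); movel([X,Y,.052],v=.05)
    f0=fz(8)[0]
    s=movel([X,Y,.037],v=.02,until_force=9)
    wait(.15);z=get_tcp_pos();f=get_ft_force()[2]
    save(f"key{k}",read_camera("scene"),(310,230,450,350),4)
    movel([X,Y,.075],v=.05);print(k,s,np.round(z,4),np.round([X,Y],4),"df %.1f"%(f-f0),"t%.1f"%get_time())
E
python3 press.py 2
```

```text
2 True [0.4997 0.3642 0.0403] [0.4995 0.3641] df 8.8 t67.7
```

View pics/key2.png

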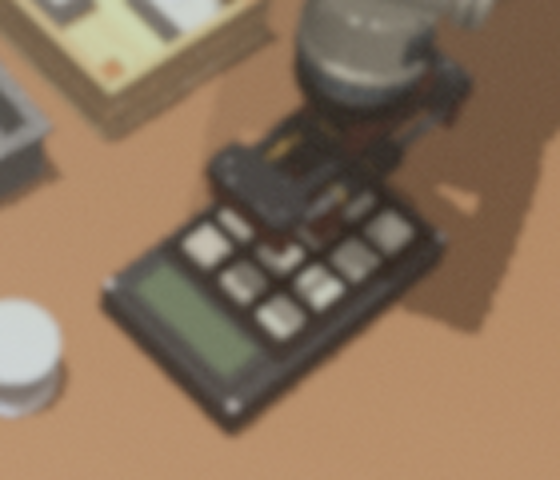

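Key 2 bottomed at z = 40.3 mm with 9 N, and the finger is on the middle of the second-nearest row. I'll press the rest.

```bash
python3 press.py 953E; python3 - <<'E'
from h import *
move_pose([.4,.42,.28],quat(.05)); save("fin",read_camera("top"),(130,120,450,320),2.5);save("fin2",read_camera("scene"),(180,130,450,350),2.7)
print(get_time())
E
```

```text
9 True [0.5694 0.3339 0.0403] [0.5692 0.3338] df 7.3 t70.5
5 True [0.5336 0.3661 0.0403] [0.5334 0.3659] df 8.6 t73.2
3 True [0.5015 0.3302 0.0403] [0.5013 0.3301] df 8.9 t75.9
E True [0.4666 0.3454 0.0403] [0.4664 0.3452] df 9.0 t78.6
79.5917
```

View pics/fin.png

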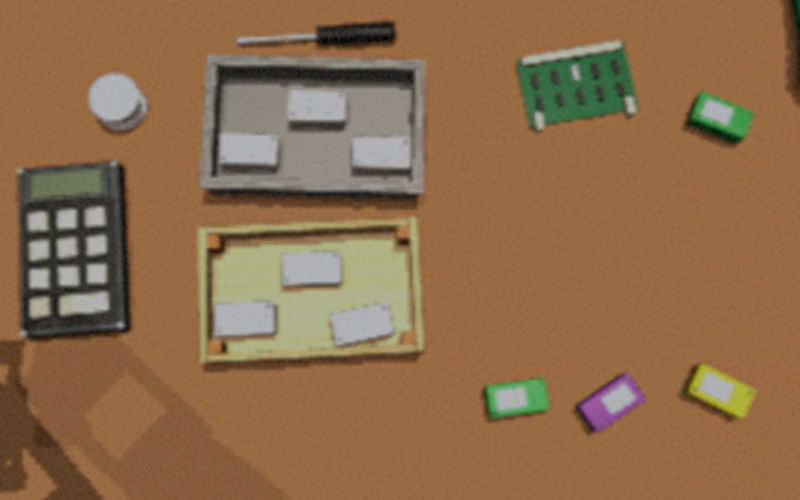

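View pics/fin2.png

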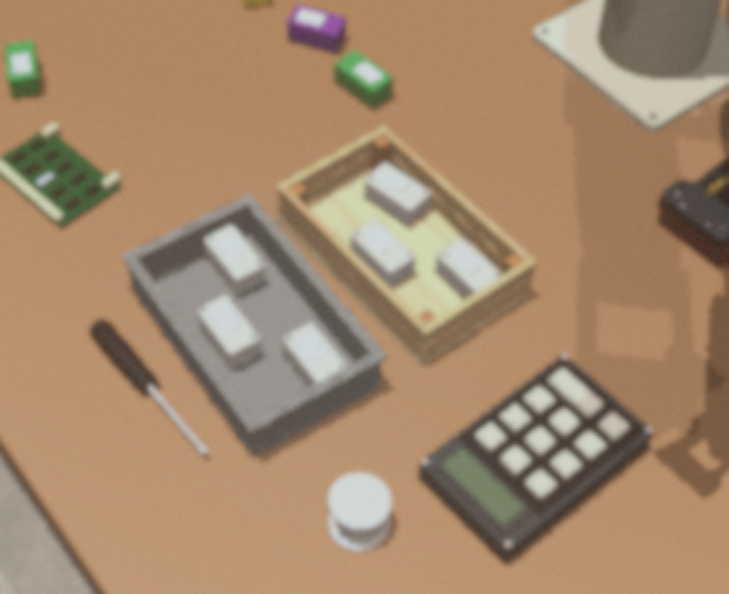

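The final pictures show three modules flat in each bin and all keys up. The bystanders haven't moved and the arm is clear, so I'll hand in.

```bash
python3 -c "
from station import *
job_done();print(get_time())"
```

```text
the job is handed in; nothing more can be done
the job is handed in; nothing more can be done
```

I sorted all six modules by weight, keyed in 2, 9, 5, 3 and Enter, and handed the job in at about 80 s of the 210 s. The hand-in gives no verdict.

- **Weighing:** three modules measured 2.85–2.89 N when lifted and went into the crate. The other three measured 0.69–1.00 N and went into the tote. One of the light ones read 1.00 N, slightly over the stated hollow range (up to about 0.93 N), but within sensor noise and far below the potted weight.
- **Keypad:** each of the five presses bottomed at a tip height of 40.3 mm with 7–9 N, and each key was let up before the next press.
- **Final pictures:** each bin holds three separate modules lying flat. All keys are up, the circuit board, screwdriver and spool have not visibly moved, and the arm is clear of everything.
- **Odd reading:** the first module in the crate was later seen turned about 10°, probably from the announced knock. It is still flat on the floor inside the walls, so I left it.
- **Tote size:** its rim measured about 5 mm larger per side than given. I took this as a visible lip, and it did not affect placing.

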